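Clamp a control module into its cradle with an over-centre draw latch

ROBOT

A 6-joint arm with a two-finger parallel gripper is mounted at the origin on the work surface. World frame = base frame: x ahead of the robot, y to its left, z up, the work surface at z = 0. Lengths are in m, angles in rad, forces in N, time in s.
With the tool pointing down it reaches from about 0.35 to 0.975 m from the base axis. Payload 4.9 kg.
Tool frame: the origin (TCP) lies at the very end of the fingers, on their centre line; the grasp point (between the pads) lies 19 mm behind it; z points along the fingers, y is the line along which they close (so a half turn about z gives the same grasp; the last joint's range is limited). The gripper opens to 85 mm and grips with 20 to 120 N. Pads are 22 mm wide; open, the fingers measure 114 mm over their backs; the gripper's body (76 mm by 85 mm) begins 54 mm behind the grasp point. The pads swing forward as they close: fully open they stand 13 mm farther back than shut.
Start: joints at [-1.33, 0.053, 1.613, -0, 1.476, -0.119], TCP at [0.22, -0.585, 0.231] pointing down, gripper open.
Joint ranges: [-3.01, 3.01], [-1.01, 2.22], [0.06, 2.58], [-1.02, 4.17], [0.09, 2.62], [-3.14, 3.14]. Speed limits (rad/s): [2.57, 2.57, 3.14, 3.14, 3.14, 3.14].

INTERFACE

Orientations are given as a rotation vector (axis times angle).
In Python, from station import ctrl gives the robot as it stands.
- The arm moves only by the tool jog_arm, never from a script. Its argument "plan" is a list of rows, each a list of 7 numbers: the shift along the tool's x, y, z in units of 0.02 m (1.0 is 0.02 m), then the turn, a rotation vector about the tool's x, y, z in units of 45 degrees (1.0 is 45 degrees), then the opening, from -1 (shut) to 1 (fully open). A call has 1 to 8 rows; each row shifts and turns the commanded pose from where the row before left it, along the tool's axes as they then stand; what a row does not reach is not made up. A row lasts 1/10 s, in which the tool goes at most 50 mm and 8.59 degrees, less where a joint would pass 70% of its speed; a pose out of reach is approached as far as the arm can. A call with a number of a shift or a turn outside -1 to 1 is refused whole. A call with a gripper value outside its range is refused whole. The fingers move at their own pace and stop on an object; "grip_force" is the grip in N (left out, the last holds). Time passes only in rows, so rows that do not move let the fingers close. It gives the time, the measured TCP pose, the force, the opening and the grip force at its end, in the units of the state.
- ctrl.get_obs(): the state, without advancing time (a new reading comes with each control period).
- ctrl.get_image(name): name is "side" or "top"; returns (picture, depth): 480x640x3 uint8, red, green, blue; 480x640 float32, m along the optical axis (not along the pixel's ray), 0 where there is no reading.
- ctrl.camera_info(name): a dict with "camera_matrix" (3x3 intrinsics, pixels), "rvec" (rotation vector, rad) and "tvec" (3), from world to camera coordinates, as OpenCV has them. Camera axes: x right, y down, z forward; pixel columns grow to the right and rows downward; lengths in m; the calibration is good to about 2 mm. A picture is of the moment at which its call begins. camera_info takes no time and is no camera call.
- ctrl.finish_job(): hands the job in; it is judged then, once.
The state is a dict: "t": time; "q": joint angles; "dq": joint speeds; "effort": joint torques, N m; "tool_pos": TCP position; "tool_rot": TCP orientation; "contact_force": force on the tool from outside, world axes, zero at the start; "wrist_torque": the same for the moment, N m; "opening": finger opening in m; "grip_force": force on a finger pad.
Only numpy, scipy, OpenCV 4.12 (cv2) and the standard library are available. Lean on these libraries where they do the work, as an engineer would, in place of code of your own. Each camera call takes 0.05 s, during which the arm holds its last target. There are 200 camera calls.

TASK

Clamp the loose control module into its cradle: swing the draw latch's claw over the keeper bar on top of the module and draw it back by hand just until it has caught and is snug, no tighter (a light pull, under 10 N), leaving the real pull to the lever; then swing the lever down over centre until it lies fully home, and let go. Work by feel and gently: do not jam the hook or force the lever, do not lean on the module with the fingers, and leave the tools lying round it alone.

Things in the scene. Friction and masses are not known exactly. Their poses are not given: they have to be found in the camera images.
- cradle: Steel cradle bolted to the boot floor (place and heading differ each time). Plate 275 x 120 x 4 mm. Origin on the floor straight under the lever's hinge; x from latch to module, y left of that, z up. All latch parts move in its x-z plane at y = 0. Bracket block under the hinge to z = 44, ears 37 wide to z = 74. Module's side rails at y = 52 to 57 either side, top z = 26; end stop at x = 204.
- pivot (a point): The lever's hinge axis (along the cradle's y), 67 mm above the cradle's origin, cradle's axes.
- buffer_face (a point): Free face of the sprung rubber buffer (70 wide, z 33 to 49), at cradle x = 76, on a wall at x 53 to 59, top z = 44. It pushes the module away from the latch with 4 N at first touch and 1.3 N/mm more; travel 13 mm. Fixed point: does not move with the buffer.
- lever (a joint): Lever angle q, rad: 0 = shut, fully home on a hard stop (handle level, pointing to cradle -x), growing to a stop at 2.0 as the handle swings up and over towards the module; the handle points q above cradle -x. Stiff (0.07 N m): stays where left. Claw hooked, dead centre is near q = 0.44; below it the buffer holds the lever shut. Swinging it shut takes up to about 8 N at the handle.
- crank_pin (a point): The claw's pin on the lever, 26 mm from the hinge, 25 degrees below the handle's line: at cradle x = -26 cos(q - 0.436), z = 67 + 26 sin(q - 0.436) mm for lever angle q.
- handle: The lever's flat steel handle, 85 long, 24 wide, 6 thick, from 15 to 100 mm from the hinge. Frame of the lever: origin on the hinge axis, -x along the handle to its end, z out of its outer face (up when shut), which lies 9 mm from the axis.
- handle_tip (a point): Middle of the handle's end edge on its outer face, 100 mm from the hinge.
- claw_pin (a joint): Claw's angle on its pin, rad: its elevation above level (pin to hook) is 0.088 + claw_pin - lever. The pin is stiff (0.05 N m): the claw stays where it is left, and if the lever is swung shut with no tension in the claw, the claw lifts off the bar with it: draw it snug first.
- claw: Steel claw, a strap 14 mm wide, 4 thick. Origin on its pin, x from pin to hook, z up when hooked. The hook is a lip across the end, 20 wide, 6 thick, inner face at x = 125, from z = -8 to z = +8; the strap's underside is at z = 4. Hooked, the lip's inner face bears on the bar's far side.
- claw_grip (a point): Centre of the claw's grip, a disc of 18 mm diameter, 14 wide, standing on the strap with its axis across (cradle y); at x = 100, z = 20 in the claw's frame. Pinch its flat ends from above, fingers closing along cradle y; it can turn between the pads but then creeps: better tilt the tool with the claw. With the hook over the bar it is 31 mm or more above the module's top.
- claw_lip (a point): Lower edge of the hook's inner face: x = 125, z = -8 in the claw's frame.
- module: Loose black control module, 120 x 100 x 45 mm, about 0.9 kg, on the cradle's plate (underside z = 4) between the rails, 0 to 2 mm off the buffer; it slides. Origin at the centre of its underside, cradle's axes. Dragging it over the plate takes 4 to 6 N.
- keeper_zone (a point): Middle of the range of the keeper: a round steel bar on the module's top, 6 mm diameter, 70 long, along y, axis 14 mm above the top (as high as the hinge), clear beneath between its posts. Its feet are bolted anywhere in slotted holes: the bar's axis lies within 4 mm either way along x of this point (module x = -35 to -27), different each time and not measured.
- screwdriver: Screwdriver lying by, 170 mm long; leave it alone.
- ratchet: Socket ratchet with rubber handle lying by, about 185 mm long; leave it alone.
- socket_box: Closed black socket box, 100 x 60 x 30 mm, lying by; leave it alone.
Things that resemble listed ones, but are neither listed nor needed, are in the scene too. Leave any brown or purple look-alike of the module alone.

How it is judged:
On the way:
1. the claw is hooked and draws on the keeper while the lever is still up (over 0.6 rad) (contact force between claw and module above 2 N and z of claw_lip in the frame of module below 0.057 m and value of joint lever above 0.6 rad), for 0.1 s.
At the end, for the whole second after the job is handed in: Lever fully home (within 0.07 rad of its stop); claw hooked behind the keeper bar (lip below the bar's axis), pulling on it with more than 1.5 N; module drawn at least 1 mm into its buffer (origin under 135 mm from the cradle's along x), level within 0.06 rad and at rest (value of joint lever below 0.07 rad and contact force between claw and module above 1.5 N and z of claw_lip in the frame of module below 0.057 m and x of module in the frame of cradle below 0.135 m and angle between module's own z axis and vertical below 0.06 rad and linear speed of module below 0.01 m/s); the robot touches nothing.
It fails at once if the claw is jammed or dragged on the module with more than 40 N (contact force between claw and module above 40 N).
It fails at once if while the fingers hold the claw it bears on the module with more than 10.5 N (it is to be drawn snug only, the lever does the pulling) (contact force between the fingers and claw above 5 N and contact force between claw and module above 10.5 N).
It fails at once if the handle is forced with more than 60 N (contact force between the fingers and handle above 60 N).
It fails at once if the fingers lean on the module with more than 15 N (contact force between the fingers and module above 15 N).
It fails at once if a bystander is shifted by more than 30 mm (distance of any of screwdriver, ratchet, socket_box from where it was at the start of the episode above 0.03 m).
It also fails if it takes over 59 s, if anything falls off the work surface, if the arm or the gripper's body presses on something with over 40 N, if the wrist force passes 120 N, or if a joint passes its speed limit or range.

## Working session

There is one attempt and no reset: what is moved stays moved. The work goes in short steps, Python scripts to look and compute and a tool call to move; the robot and the scene stay as the last step left them, time stands still between calls to the robot, and variables do not carry over. Pictures are saved under pics/ and viewed, at most 13 in all, crops included, and the job is handed in when it is done.

Besides the shell and the picture viewer there is one more tool, called after "Emit:" by a JSON object that holds its "name" and its "arguments", one argument or row to a line. jog_arm: Moves the arm, as the interface text tells. Shifts and turns lie within -1 to 1; 1 stands for 0.02 m of shift or 45 degrees of turn. Its arguments: {"type":"object","properties":{"plan":{"type":"array"},"grip_force":{"type":"number"}},"required":["plan"]}

```bash
mkdir -p pics; ls; cat > h.py <<'E'
import numpy as np,cv2
from station import ctrl
def snap(n,f):
    im,d=ctrl.get_image(n); cv2.imwrite(f'pics/{f}.png',im[:,:,::-1]); np.save(f'pics/{f}.npy',d); return im,d
def cam(n):
    c=ctrl.camera_info(n); K=np.array(c['camera_matrix']);R=cv2.Rodrigues(np.array(c['rvec'],float))[0];t=np.array(c['tvec'],float).ravel();return K,R,t
def cloud(n,d):
    K,R,t=cam(n); v,u=np.mgrid[:d.shape[0],:d.shape[1]]
    p=np.stack([(u-K[0,2])/K[0,0]*d,(v-K[1,2])/K[1,1]*d,d],-1); return (p-t)@R
def ray(n,u,v,z):
    K,R,t=cam(n); c=-R.T@t; r=R.T@np.linalg.inv(K)@np.array([u,v,1.]); return c+r*(z-c[2])/r[2]
def proj(n,P):
    K,R,t=cam(n); return cv2.projectPoints(np.atleast_2d(np.array(P,float)),R,t,K,None)[0].reshape(-1,2)
E
python3 - <<'E'
from h import *
for n in('top','side'):
    snap(n,n+'0'); K,R,t=cam(n); print(n,K[0,0],-R.T@t,R[2])
E
```

```text
pics
top 533.3703342533901 [0.44240801 0.04409651 1.18797281] [ 0.1231387  -0.01032654 -0.99233574]
side 528.689636912824 [0.06768575 0.97439423 0.73456651] [ 0.40998386 -0.74839321 -0.5213644 ]
```

View pics/top0.png

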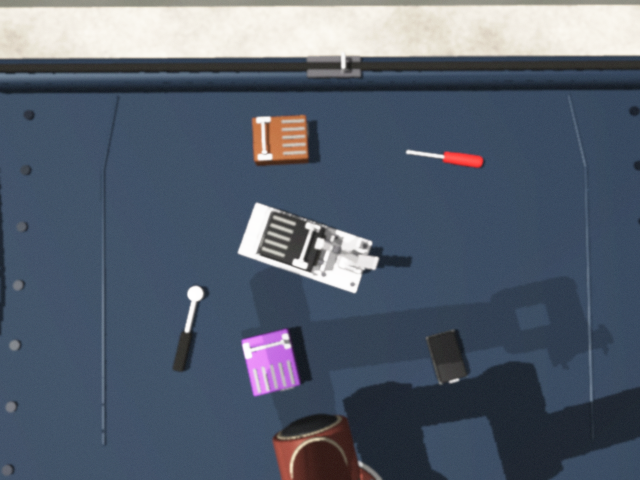

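View pics/side0.png

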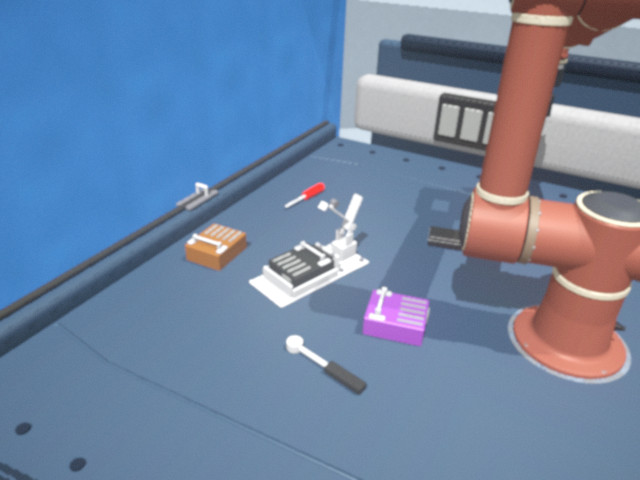

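The top picture shows the cradle at about (245–375, 205–290), with the module at (290,238), the latch at (340,250), and the claw and lever raised. The side picture shows the cradle at about (250–368, 195–300). The lever handle is up at (354,208) and the claw points left with its hook near (322,206).

```bash
python3 - <<'E'
from h import *
d=np.load('pics/top0.npy'); im=cv2.imread('pics/top0.png'); P=cloud('top',d)
roi=np.zeros(d.shape,bool); roi[190:305,225:390]=1
m=roi&(im.min(2)>120)&(P[...,2]<0.015)
floor=roi&(im.max(2)<90)&(P[...,2]<0.01); print('floorz',np.median(P[...,2][floor]))
# plate hull: all non-blue
pl=(roi&(im.min(2)>110)).astype(np.uint8); pl=cv2.morphologyEx(pl,cv2.MORPH_OPEN,np.ones((3,3)))
low=(roi&(P[...,2]>0.001)&(P[...,2]<0.03)&(im.min(2)>110))
q=np.array([ray('top',u,v,0.004)[:2] for v,u in zip(*np.where(low))])
r=cv2.minAreaRect((q*1000).astype(np.float32)); print(r, cv2.boxPoints(r))
for n,b in (('top',(225,190,395,305)),('side',(240,185,380,310))):
    I=cv2.imread(f'pics/{n}0.png')[b[1]:b[3],b[0]:b[2]]
    s=min(800/I.shape[1],600/I.shape[0]);s=4 
    cv2.imwrite(f'pics/c_{n}.png',cv2.resize(I,None,fx=s,fy=s,interpolation=cv2.INTER_CUBIC))
# module dark top
mod=roi&(im.max(2)<70)&(P[...,2]>0.035)&(P[...,2]<0.06)
print(mod.sum(),P[mod].mean(0))
hi=roi&(P[...,2]>0.06)
for z0 in (.06,.08,.1,.12,.14,.16):
    k=roi&(P[...,2]>z0)&(P[...,2]<z0+.02); print(z0,k.sum(),P[k].mean(0) if k.any() else '')
E
```

```text
floorz -0.0007607024408694237
((564.904541015625, 56.942718505859375), (303.8466491699219, 125.40357971191406), 70.67605590820312) [[ 455.46243   -65.67309 ]
 [ 573.80115  -107.170235]
 [ 674.3467    179.55853 ]
 [ 556.00793   221.05566 ]]
944 [0.5743016  0.07950774 0.04822752]
0.06 172 [0.555739   0.03093495 0.06718195]
0.08 36 [ 0.52409183 -0.03905008  0.08926555]
0.1 121 [ 0.53182192 -0.03916432  0.11149588]
0.12 146 [ 0.53376099 -0.03193655  0.12997655]
0.14 115 [ 0.52612914 -0.05137853  0.15140415]
0.16 210 [0.55213737 0.01937737 0.16928183]
```

View pics/c_top.png

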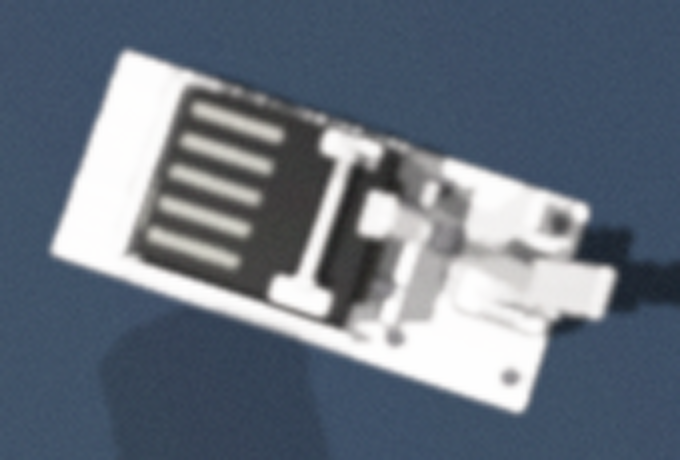

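View pics/c_side.png

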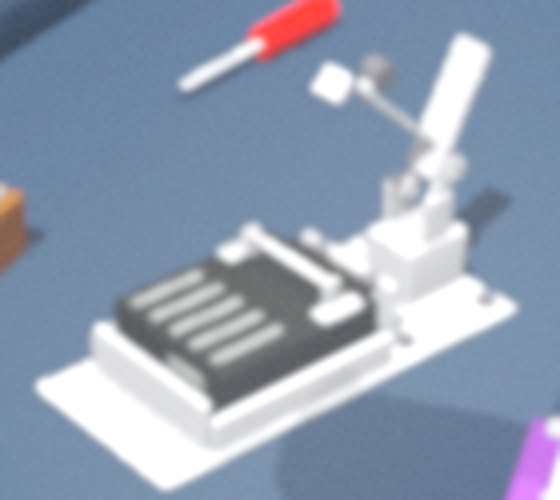

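The crops show these features:
- **Top crop:** plate corners at (127,50), (52,255), (525,412) and (588,207). The keeper bar runs from (350,150) to (308,285). The lip is at (380,213) and the handle end near (605,292).
- **Side crop:** lip at (332,83), grip disc at (376,70), handle end at (477,44).

```bash
cat > meas.py <<'E'
from h import *
T=lambda u,v:(225+u/4,190+v/4); S=lambda u,v:(240+u/4,185+v/4)
c=[ray('top',*T(*p),0.004) for p in((127,50),(52,255),(525,412),(588,207))]
A,B,C,D=c
print('len',np.linalg.norm(A-D),np.linalg.norm(B-C),np.linalg.norm(A-B),np.linalg.norm(C-D))
sc=[ray('side',*S(*p),0.004) for p in((37,385),(168,490),(517,307))]
print('top',np.round(c,4).tolist(),'side',np.round(sc,4).tolist())
ex=((A-D)+(B-C))[:2]; ex/=np.linalg.norm(ex); yaw=np.arctan2(ex[1],ex[0]); ey=np.array([-ex[1],ex[0]])
mid=(A+B+C+D)[:2]/4; print('yaw',yaw,'mid',mid)
def loc(p): p=np.array(p); return np.round([(p[:2]-mid)@ex*1000,(p[:2]-mid)@ey*1000,p[2]*1000],1)
for nm,p,z in(('modfarL',(140,250),.049),('modfarR',(190,88),.049),('bar1',(350,150),.067),('bar2',(308,285),.067)):
    print(nm,loc(ray('top',*T(*p),z)))
def tri(a,b):
    (K1,R1,t1),(K2,R2,t2)=cam('top'),cam('side')
    X=cv2.triangulatePoints(K1@np.c_[R1,t1],K2@np.c_[R2,t2],np.array(T(*a),float).reshape(2,1),np.array(S(*b),float).reshape(2,1)); return (X[:3]/X[3]).ravel()
for nm,a,b in(('lip',(380,213),(332,83)),('grip',(447,222),(376,70)),('tip',(605,292),(477,44)),('bar1',(350,142),(250,230)),('bar2',(305,290),(332,290))):
    print(nm,loc(tri(a,b)))
E
python3 meas.py; python3 - <<'E'
from h import *
d=np.load('pics/top0.npy');P=cloud('top',d);d2=np.load('pics/side0.npy');Q=cloud('side',d2)
for n,X,pts in(('top',P,[(320,243),(336,245),(345,258),(352,262),(360,263),(368,265),(374,264),(330,250),(285,240)]),('side',Q,[(323,206),(334,203),(357,203),(353,212),(350,220)])):
    for u,v in pts: print(n,u,v,np.round(X[v,u],4))
E
```

```text
len 0.2736341370594044 0.2766136257908664 0.12264904074351733 0.11966187007834754
top [[0.6708, 0.1756, 0.004], [0.5552, 0.2167, 0.004], [0.4657, -0.045, 0.004], [0.5794, -0.0823, 0.004]] side [[0.6686, 0.1779, 0.004], [0.5528, 0.2192, 0.004], [0.4639, -0.0415, 0.004]]
yaw 1.2357124623073 mid [0.56776493 0.06623878]
modfarL [86.7 45.6 49. ]
modfarR [ 90.4 -46.   49. ]
bar1 [ -3.4 -39.2  67. ]
bar2 [-5.5 35.8 67. ]
lip [-32.3  -1.2 168.5]
grip [-66.4  -5.5 164.3]
tip [-1.482e+02 -1.000e-01  1.567e+02]
bar1 [ -3.8 -41.8  62.1]
bar2 [-3.7 37.5 59.4]
top 320 243 [0.5579 0.0355 0.1766]
top 336 245 [0.5543 0.0048 0.1722]
top 345 258 [ 0.5332 -0.0147  0.124 ]
top 352 262 [ 0.5282 -0.0313  0.0842]
top 360 263 [ 0.5235 -0.0452  0.116 ]
top 368 265 [ 0.5171 -0.0583  0.1467]
top 374 264 [ 0.5183 -0.069   0.1561]
top 330 250 [0.5466 0.0159 0.154 ]
top 285 240 [0.5799 0.1097 0.0471]
side 323 206 [0.5568 0.0379 0.1694]
side 334 203 [0.542  0.0126 0.1699]
side 357 203 [ 0.515  -0.0565  0.1465]
side 353 212 [ 0.5211 -0.0506  0.123 ]
side 350 220 [ 0.5229 -0.0404  0.1053]
```

```bash
cat > g.py <<'E'
from h import *
from scipy.spatial.transform import Rotation as Ro
yaw=1.2357; ex=np.array([np.cos(yaw),np.sin(yaw),0]); ey=np.array([-ex[1],ex[0],0]); ez=np.array([0,0,1.])
mid=np.array([.5667,.0676,0]); O=mid-0.108*ex
C=np.c_[ex,ey,ez]
def w2c(p): return (np.array(p)-O)@C*1000
def c2w(p): return O+C@np.array(p,float)/1000
def st():
    o=ctrl.get_obs(); R=Ro.from_rotvec(o['tool_rot']).as_matrix()
    print('t',round(o['t'],2),'tcp cr',np.round(w2c(o['tool_pos']),1),'F cr',np.round(np.array(o['contact_force'])@C,2),'open',round(o['opening'],4),'grip',o['grip_force'])
    print('tool axes in cradle\n',np.round(C.T@R,3)); return o,R
def to(p,tilt=0,flip=0):
    """TCP goal in cradle mm; tilt = claw elevation; prints needed tool-frame shift (units of 20mm) and turn (45deg)"""
    o,R=st(); dw=c2w(p)-o['tool_pos']
    z=C@np.array([np.sin(tilt),0,-np.cos(tilt)]); y=ey*(-1 if flip else 1); x=np.cross(y,z); G=np.c_[x,y,z]
    print('shift',np.round(R.T@dw/.02,2),'turn',np.round(Ro.from_matrix(R.T@G).as_rotvec()/(np.pi/4),3)); print('shift after turn',np.round(G.T@dw/.02,2))
E
python3 -c "
from g import *
to([-70,0,230]);to([-70,0,230],0,1)"
```

```text
t 0.1 tcp cr [-621.8  113.1  230.2] F cr [ 0.19  0.09 -0.26] open 0.0856 grip 0.0
tool axes in cradle
 [[ 0.64  -0.768  0.002]
 [-0.768 -0.64   0.001]
 [ 0.    -0.002 -1.   ]]
shift [ 22.01 -17.57   0.05] turn [-2.000e-03  2.000e-03  2.885e+00]
shift after turn [-2.759e+01 -5.650e+00  1.000e-02]
t 0.1 tcp cr [-621.8  113.1  230.2] F cr [ 0.19  0.09 -0.26] open 0.0856 grip 0.0
tool axes in cradle
 [[ 0.64  -0.768  0.002]
 [-0.768 -0.64   0.001]
 [ 0.    -0.002 -1.   ]]
shift [ 22.01 -17.57   0.05] turn [-2.000e-03 -1.000e-03 -1.115e+00]
shift after turn [2.759e+01 5.650e+00 1.000e-02]
```

Emit:
{"name": "jog_arm", "arguments": {
  "plan": [
    [0, 0, 0, 0, 0, -0.186, -1],
    [0, 0, 0, 0, 0, -0.186, -1],
    [0, 0, 0, 0, 0, -0.186, -1],
    [0, 0, 0, 0, 0, -0.186, -1],
    [0, 0, 0, 0, 0, -0.186, -1],
    [0, 0, 0, 0, 0, -0.186, -1],
    [1, 0.2, 0, 0, 0, 0, -1],
    [1, 0.2, 0, 0, 0, 0, -1]
  ]
}}

```text
t: 0.9
tool_pos: [0.2407, -0.5491, 0.2305]
tool_rot: [-2.56, -1.818, -0.001]
contact_force: [0.4, -0.7, 0.3]
opening: 0.0001
grip_force: 0.0
```

Emit:
{"name": "jog_arm", "arguments": {
  "plan": [
    [1, 0.2, 0, 0, 0, 0, -1],
    [1, 0.2, 0, 0, 0, 0, -1],
    [1, 0.2, 0, 0, 0, 0, -1],
    [1, 0.2, 0, 0, 0, 0, -1],
    [1, 0.2, 0, 0, 0, 0, -1],
    [1, 0.2, 0, 0, 0, 0, -1],
    [1, 0.2, 0, 0, 0, 0, -1],
    [1, 0.2, 0, 0, 0, 0, -1]
  ]
}}

```text
t: 1.7
tool_pos: [0.3243, -0.4075, 0.2314]
tool_rot: [2.56, 1.821, -0.0]
contact_force: [0.4, -0.0, 0.5]
opening: -0.0003
grip_force: 0.0
```

Emit:
{"name": "jog_arm", "arguments": {
  "plan": [
    [1, 0.2, 0, 0, 0, 0, -1],
    [1, 0.2, 0, 0, 0, 0, -1],
    [1, 0.2, 0, 0, 0, 0, -1],
    [1, 0.2, 0, 0, 0, 0, -1],
    [1, 0.2, 0, 0, 0, 0, -1],
    [1, 0.2, 0, 0, 0, 0, -1],
    [1, 0.2, 0, 0, 0, 0, -1],
    [1, 0.2, 0, 0, 0, 0, -1]
  ]
}}

```text
t: 2.5
tool_pos: [0.4067, -0.2668, 0.2314]
tool_rot: [2.559, 1.821, 0.0]
contact_force: [0.8, -0.0, -0.4]
opening: 0.0004
grip_force: 0.0
```

```bash
python3 -c "
from g import *
to([-75,0,150],0,1)"
```

```text
t 2.5 tcp cr [-260.5   41.1  231.4] F cr [ 0.25 -0.79 -0.4 ] open 0.0004 grip 0.0
tool axes in cradle
 [[ 1.     0.001 -0.   ]
 [ 0.001 -1.    -0.   ]
 [-0.     0.    -1.   ]]
shift [9.27 2.06 4.07] turn [0.001 0.    0.001]
shift after turn [9.27 2.05 4.07]
```

Emit:
{"name": "jog_arm", "arguments": {
  "plan": [
    [1, 0.25, 0, 0, 0, 0, -1],
    [1, 0.25, 0, 0, 0, 0, -1],
    [1, 0.25, 0, 0, 0, 0, -1],
    [1, 0.25, 0.2, 0, 0, 0, -1],
    [1, 0.25, 0.5, 0, 0, 0, -1],
    [1, 0.25, 0.7, 0, 0, 0, -1],
    [1, 0.25, 0.8, 0, 0, 0, -1],
    [1, 0.25, 0.9, 0, 0, 0, -1]
  ]
}}

```text
t: 3.3
tool_pos: [0.4971, -0.129, 0.1693]
tool_rot: [2.559, 1.82, 0.001]
contact_force: [0.3, -0.5, 0.2]
opening: -0.0003
grip_force: 0.0
```

Emit:
{"name": "jog_arm", "arguments": {
  "plan": [
    [1, 0.05, 0.97, 0, 0, 0, -1],
    [0.27, 0, 0, 0, 0, 0, -1],
    [0.4, 0, 0, 0, 0, 0, -1],
    [0.4, 0, 0, 0, 0, 0, -1],
    [0.4, 0, 0, 0, 0, 0, -1],
    [0.4, 0, 0, 0, 0, 0, -1]
  ]
}}

```text
t: 3.9
tool_pos: [0.5171, -0.0769, 0.1512]
tool_rot: [2.559, 1.819, 0.001]
contact_force: [0.6, -1.4, 1.0]
opening: -0.0002
grip_force: 0.6
```

Emit:
{"name": "jog_arm", "arguments": {
  "plan": [
    [0.4, 0, 0, 0, 0, 0, -1],
    [0.4, 0, 0, 0, 0, 0, -1],
    [0.4, 0, 0, 0, 0, 0, -1],
    [0.4, 0, 0, 0, 0, 0, -1],
    [0.4, 0, 0, 0, 0, 0, -1],
    [0, 0, 0, 0, 0, 0, -1]
  ]
}}

```text
t: 4.5
tool_pos: [0.5296, -0.0378, 0.1497]
tool_rot: [-2.559, -1.822, -0.0]
contact_force: [0.5, 0.3, 0.5]
opening: -0.0003
grip_force: 0.0
```

```bash
python3 -c "
from g import *
st()
for n,b in (('top',(225,190,395,305)),('side',(240,175,380,310))):
    I,_=snap(n,n+'1');I=I[b[1]:b[3],b[0]:b[2],::-1]
    cv2.imwrite(f'pics/c1_{n}.png',cv2.resize(I,None,fx=4,fy=4,interpolation=cv2.INTER_CUBIC))
a=cv2.imread('pics/c1_top.png');b=cv2.imread('pics/c1_side.png');
a=cv2.resize(a,None,fx=.55,fy=.55);b=cv2.resize(b,None,fx=.75,fy=.75)
o=np.zeros((max(a.shape[0],b.shape[0]),a.shape[1]+b.shape[1],3),np.uint8);o[:a.shape[0],:a.shape[1]]=a;o[:b.shape[0],a.shape[1]:]=b;print(o.shape);cv2.imwrite('pics/m1.png',o)"
```

```text
t 4.5 tcp cr [ -3.7   0.4 149.7] F cr [ 0.45 -0.39  0.45] open -0.0003 grip 0.0
tool axes in cradle
 [[ 1.     0.002  0.   ]
 [ 0.002 -1.     0.001]
 [ 0.    -0.001 -1.   ]]
(405, 794, 3)
```

View pics/m1.png

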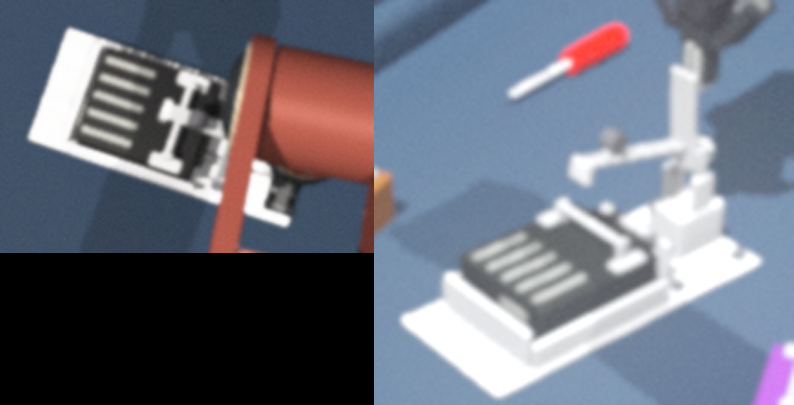

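The side half of the picture shows the lever just past vertical, with the claw nearly level above the keeper (lip at (582,165), grip disc at (613,140)). In the top half, the arm hides the latch.

Emit:
{"name": "jog_arm", "arguments": {
  "plan": [
    [-1, 0, 0, 0, 0, 0, -1],
    [-1, 0, -0.3, 0, 0, 0, -1],
    [-1, 0, -1, 0, 0, 0, -1],
    [-1, 0, -1, 0, 0, 0, -1],
    [-1, 0, -1, 0, 0, 0, -0.1],
    [-1, 0, -1, 0, 0, 0, -0.1],
    [-1, 0, 0, 0, 0, 0, -0.1],
    [-1, 0, 0, 0, 0, 0, -0.1]
  ]
}}

```text
t: 5.4
tool_pos: [0.4769, -0.1912, 0.2371]
tool_rot: [2.559, 1.819, 0.001]
contact_force: [0.5, -1.1, 0.2]
opening: 0.0385
grip_force: 0.0
```

```bash
python3 -c "
from g import *
st()
for n,b in (('top',(295,215,395,290)),('side',(290,175,370,275))):
    I,_=snap(n,n+'2');I=I[b[1]:b[3],b[0]:b[2],::-1]
    cv2.imwrite(f'pics/c2_{n}.png',cv2.resize(I,None,fx=4,fy=4,interpolation=cv2.INTER_CUBIC))
a=cv2.imread('pics/c2_top.png');b=cv2.imread('pics/c2_side.png')
o=np.zeros((400,720,3),np.uint8);o[:300,:400]=a;o[:400,400:]=b;cv2.imwrite('pics/m2.png',o)"
```

```text
t 5.4 tcp cr [-166.    -0.3  237.1] F cr [-0.92 -0.81  0.21] open 0.0385 grip 0.0
tool axes in cradle
 [[ 1.     0.    -0.   ]
 [ 0.    -1.    -0.002]
 [-0.     0.002 -1.   ]]
```

View pics/m2.png

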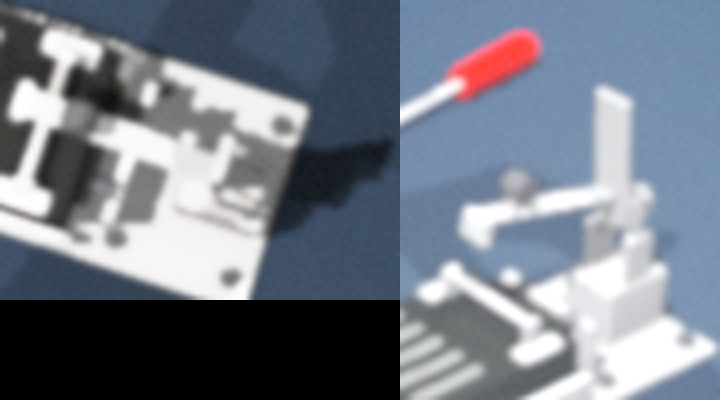

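The top crop shows the disc at (80,115) and the lip at (22,100). The side crop shows the disc at (519,186), the lip block around (476,225), and the handle upright at (613,95).

```bash
python3 -c "
from g import *
def tri(a,b):
    (K1,R1,t1),(K2,R2,t2)=cam('top'),cam('side')
    a=np.array([[295+a[0]/4],[215+a[1]/4]]);b=np.array([[290+(b[0]-400)/4],[175+b[1]/4]])
    X=cv2.triangulatePoints(K1@np.c_[R1,t1],K2@np.c_[R2,t2],a,b);return (X[:3]/X[3]).ravel()
print('grip',w2c(tri((80,115),(519,186))),'lip',w2c(tri((22,102),(475,222))))
P=cloud('top',np.load('pics/top2.npy'));Q=cloud('side',np.load('pics/side2.npy'))
for u,v in((315,244),(314,243),(301,240),(325,246),(330,248),(344,253),(305,248),(309,236)):print('T',u,v,w2c(P[v,u]).round(1))
for u,v in((320,221),(319,222),(308,231),(330,226),(343,205),(310,246),(315,250)):print('S',u,v,w2c(Q[v,u]).round(1))
K,R,t=cam('top')
for p in((60,62),(40,175)): print('bar',w2c(ray('top',295+p[0]/4,215+p[1]/4,.067)).round(1))
to([-40,0,230],0,1)"
```

```text
grip [ 84.54279408  -2.12123351 131.20903764] lip [115.97601587  -1.49248448 118.97817752]
T 315 244 [ 84.8  -1.9 134.4]
T 314 243 [ 87.1  -2.6 139.7]
T 301 240 [114.4  -1.7 123.6]
T 325 246 [ 65.1  -6.9 112. ]
T 330 248 [ 54.2  -6.4 110.5]
T 344 253 [ 24.   -6.3 105.6]
T 305 248 [104.8   5.6  64.2]
T 309 236 [104.9 -21.2  66.3]
S 320 221 [ 92.4   8.3 139.9]
S 319 222 [ 92.5   5.1 135.8]
S 308 231 [120.7  -0.  120.3]
S 330 226 [ 55.3   3.3 110.8]
S 343 205 [ 16.7   3.8 153.7]
S 310 246 [ 84.8 -32.2  49.7]
S 315 250 [ 86.8 -11.8  49.2]
bar [106.6 -32.9  67. ]
bar [97.3 27.4 67. ]
t 5.5 tcp cr [-1.667e+02  1.000e-01  2.361e+02] F cr [ 0.71  0.24 -0.52] open 0.0384 grip 0.0
tool axes in cradle
 [[ 1.    -0.003 -0.001]
 [-0.003 -1.    -0.   ]
 [-0.     0.    -1.   ]]
shift [ 6.34 -0.01  0.3 ] turn [ 0.     0.001 -0.003]
shift after turn [6.34 0.   0.3 ]
```

Emit:
{"name": "jog_arm", "arguments": {
  "plan": [
    [1, 0, 0, 0, 0, 0, -0.1],
    [1, 0, 0, 0, 0, 0, -0.1],
    [1, 0, 0, 0, 0, 0, -0.1],
    [1, 0, 0, 0, 0, 0, -0.1],
    [1, 0, 0, 0, 0, 0, -0.1],
    [1, 0, 0, 0, 0, 0, -0.1],
    [1, 0, 0, 0, 0, 0, -0.1],
    [1, 0, 0, 0, 0, 0, -0.1]
  ]
}}

```text
t: 6.3
tool_pos: [0.5295, -0.0374, 0.2356]
tool_rot: [-2.559, -1.821, -0.0]
contact_force: [-0.7, 0.0, 0.3]
opening: 0.0383
grip_force: 0.0
```

Emit:
{"name": "jog_arm", "arguments": {
  "plan": [
    [1, 0, 0, 0, 0, 0, -0.1],
    [1, 0, 0, 0, 0, 0, -0.1],
    [1, 0, 0, 0, 0, 0, -0.1],
    [0.8, 0, 0, 0, 0, 0, -0.1],
    [0, 0, 0, 0, 0, 0, -0.1]
  ]
}}

```text
t: 6.8
tool_pos: [0.5546, 0.0348, 0.2356]
tool_rot: [-2.557, -1.823, 0.0]
contact_force: [-0.5, -0.7, -0.7]
opening: 0.0382
grip_force: 0.0
```

```bash
python3 -c "
from g import *
to([87.5,-1.5,116.3],0.2,1)"
```

```text
t 6.8 tcp cr [ 73.    0.7 235.6] F cr [-0.82  0.23 -0.66] open 0.0382 grip 0.0
tool axes in cradle
 [[ 1.     0.003  0.   ]
 [ 0.003 -1.     0.001]
 [ 0.    -0.001 -1.   ]]
shift [0.72 0.11 5.97] turn [-0.001  0.254  0.004]
shift after turn [-0.48  0.11  5.99]
```

Emit:
{"name": "jog_arm", "arguments": {
  "plan": [
    [0, 0, 0, 0, 0.127, 0, -0.1],
    [0, 0, 0, 0, 0.127, 0, -0.1],
    [-0.48, 0.11, 1, 0, 0, 0, -0.1],
    [0, 0, 1, 0, 0, 0, -0.1],
    [0, 0, 1, 0, 0, 0, -0.1],
    [0, 0, 1, 0, 0, 0, -0.1],
    [0, 0, 1, 0, 0, 0, -0.1],
    [0, 0, 0, 0, 0, 0, -0.1]
  ]
}}

```text
t: 7.6
tool_pos: [0.5574, 0.0421, 0.1324]
tool_rot: [-2.455, -1.745, -0.238]
contact_force: [-1.6, -0.6, -0.7]
opening: 0.0388
grip_force: 0.0
```

Emit:
{"name": "jog_arm", "arguments": {
  "plan": [
    [0, 0, 0.5, 0, 0, 0, -0.1],
    [0, 0, 0.5, 0, 0, 0, -0.1],
    [0, 0, 0, 0, 0, 0, -0.1]
  ]
}}

```text
t: 7.9
tool_pos: [0.5605, 0.0458, 0.1152]
tool_rot: [-2.457, -1.747, -0.244]
contact_force: [-0.1, -0.0, -0.6]
opening: 0.0384
grip_force: 0.0
```

```bash
python3 -c "
from g import *
to([87.5,-1.5,116.3],0.2,1)
for n,b in (('top',(275,205,375,280)),('side',(275,175,375,275))):
    I,_=snap(n,n+'3');I=I[b[1]:b[3],b[0]:b[2],::-1]
    cv2.imwrite(f'pics/c3_{n}.png',cv2.resize(I,None,fx=4,fy=4,interpolation=cv2.INTER_CUBIC))
a=cv2.imread('pics/c3_top.png');b=cv2.imread('pics/c3_side.png')
o=np.zeros((400,800,3),np.uint8);o[:300,:400]=a;o[:400,400:]=b;cv2.imwrite('pics/m3.png',o)"
```

```text
t 7.9 tcp cr [ 85.4  -1.3 115.2] F cr [-0.06  0.05 -0.64] open 0.0384 grip 0.0
tool axes in cradle
 [[ 0.98   0.001  0.198]
 [ 0.    -1.     0.002]
 [ 0.198 -0.002 -0.98 ]]
shift [ 0.11  0.01 -0.03] turn [-0.003  0.001  0.   ]
shift after turn [ 0.11  0.01 -0.03]
```

View pics/m3.png

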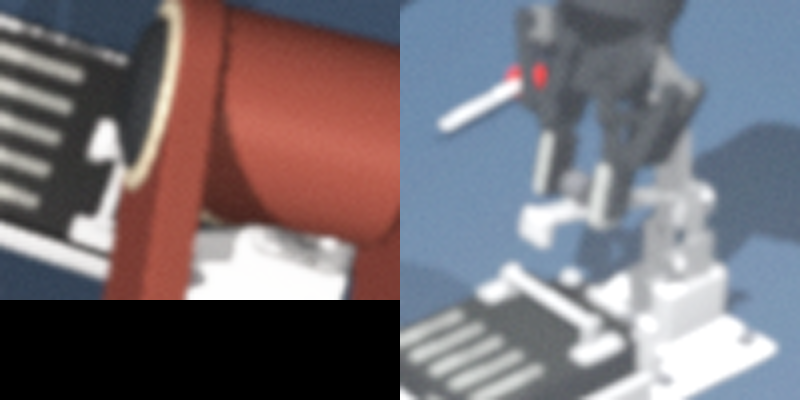

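The side crop shows the fingers on either side of the grip disc at (573,185), as intended. I'll close gently.

Emit:
{"name": "jog_arm", "arguments": {
  "plan": [
    [0.1, 0, 0, 0, 0, 0, -0.4],
    [0, 0, 0, 0, 0, 0, -0.6],
    [0, 0, 0, 0, 0, 0, -0.75],
    [0, 0, 0, 0, 0, 0, -1],
    [0, 0, 0, 0, 0, 0, -1],
    [0, 0, 0, 0, 0, 0, -1]
  ],
  "grip_force": 25
}}

```text
t: 8.6
tool_pos: [0.5617, 0.0481, 0.117]
tool_rot: [-2.457, -1.748, -0.246]
contact_force: [-3.0, 5.2, 3.3]
opening: 0.0134
grip_force: 29.9
```

```bash
python3 -c "
from g import *
st()"
```

```text
t 8.6 tcp cr [ 88.   -1.7 117. ] F cr [3.93 4.58 3.28] open 0.0134 grip 29.91083862259984
tool axes in cradle
 [[ 0.98   0.001  0.199]
 [ 0.001 -1.     0.001]
 [ 0.199 -0.001 -0.98 ]]
```

Emit:
{"name": "jog_arm", "arguments": {
  "plan": [
    [0.006, -0.02, 0.25, 0, -0.064, 0, -1],
    [0.006, 0, 0.25, 0, -0.064, 0, -1],
    [0.006, 0, 0.25, 0, -0.064, 0, -1],
    [0.006, 0, 0.25, 0, -0.064, 0, -1],
    [0.006, 0, 0.25, 0, -0.064, 0, -1],
    [0, 0, 0, 0, 0, 0, -1]
  ]
}}

```text
t: 9.2
tool_pos: [0.5625, 0.0511, 0.0913]
tool_rot: [2.533, 1.805, -0.068]
contact_force: [-2.9, 0.5, 1.4]
opening: 0.0131
grip_force: 29.8
```

```bash
cat >> g.py <<'E'
def claw():
    o,R=st(); T=C.T@R; el=np.arctan2(T[0,2],-T[2,2]); p=w2c(o['tool_pos']); c,s=np.cos(el),np.sin(el)
    X=lambda a,b:np.round(p+np.array([a*c-b*s,0,a*s+b*c]),1)
    print('el',round(el,3),'grip',X(0,15),'lip',X(25,-13),'pin',X(-100,-5))
E
python3 -c "
from g import *
claw()"
```

```text
t 9.2 tcp cr [91.  -1.5 91.3] F cr [-0.48  2.92  1.38] open 0.0131 grip 29.756172839552164
tool axes in cradle
 [[ 0.999  0.002 -0.053]
 [ 0.002 -1.    -0.   ]
 [-0.053 -0.    -0.999]]
el -0.053 grip [ 91.8  -1.5 106.3] lip [115.3  -1.5  77. ] pin [-9.1 -1.5 91.6]
```

Emit:
{"name": "jog_arm", "arguments": {
  "plan": [
    [0.006, 0, 0.25, 0, -0.064, 0, -1],
    [0.006, 0, 0.25, 0, -0.064, 0, -1],
    [0, 0, 0, 0, 0, 0, -1]
  ]
}}

```text
t: 9.5
tool_pos: [0.5623, 0.0504, 0.0814]
tool_rot: [2.483, 1.768, -0.19]
contact_force: [-2.1, 1.1, 1.0]
opening: 0.0134
grip_force: 29.7
```

```bash
python3 -c "
from g import *
claw()"
```

```text
t 9.5 tcp cr [90.3 -1.5 81.4] F cr [0.33 2.31 1.03] open 0.0134 grip 29.717351607978344
tool axes in cradle
 [[ 0.988  0.002 -0.152]
 [ 0.002 -1.     0.   ]
 [-0.152 -0.    -0.988]]
el -0.152 grip [92.5 -1.5 96.2] lip [113.   -1.5  64.8] pin [-9.3 -1.5 91.7]
```

Emit:
{"name": "jog_arm", "arguments": {
  "plan": [
    [0.004, 0, 0.12, 0, -0.032, 0, -1],
    [0.002, 0, 0.06, 0, -0.016, 0, -1],
    [0, 0, 0, 0, 0, 0, -1]
  ]
}}

```text
t: 9.8
tool_pos: [0.5621, 0.0498, 0.0782]
tool_rot: [2.463, 1.752, -0.235]
contact_force: [-1.9, 3.2, -1.4]
opening: 0.0135
grip_force: 29.6
```

```bash
python3 -c "
from g import *
claw()"
```

```text
t 9.8 tcp cr [89.7 -1.5 78.2] F cr [ 2.43  2.88 -1.42] open 0.0135 grip 29.6086816303432
tool axes in cradle
 [[ 0.982  0.001 -0.189]
 [ 0.001 -1.     0.   ]
 [-0.189 -0.    -0.982]]
el -0.19 grip [92.5 -1.5 93. ] lip [111.8  -1.5  60.8] pin [-9.5 -1.5 92.2]
```

Emit:
{"name": "jog_arm", "arguments": {
  "plan": [
    [0.002, 0, 0.06, 0, -0.016, 0, -1],
    [0, 0, 0, 0, 0, 0, -1]
  ]
}}

```text
t: 10.0
tool_pos: [0.5621, 0.0496, 0.0771]
tool_rot: [2.456, 1.747, -0.25]
contact_force: [-1.6, 3.0, -0.6]
opening: 0.0133
grip_force: 29.6
```

```bash
python3 -c "
from g import *
claw()"
```

```text
t 10.0 tcp cr [89.5 -1.5 77.1] F cr [ 2.34  2.52 -0.55] open 0.0133 grip 29.574940837919712
tool axes in cradle
 [[ 0.98   0.001 -0.201]
 [ 0.001 -1.    -0.   ]
 [-0.201 -0.    -0.98 ]]
el -0.203 grip [92.5 -1.5 91.8] lip [111.4  -1.5  59.3] pin [-9.5 -1.5 92.3]
```

Emit:
{"name": "jog_arm", "arguments": {
  "plan": [
    [-0.048, 0, 0.013, 0, 0.004, 0, -1],
    [-0.048, 0, 0.013, 0, 0.004, 0, -1],
    [0, 0, 0, 0, 0, 0, -1]
  ]
}}

```text
t: 10.3
tool_pos: [0.5616, 0.0481, 0.0773]
tool_rot: [2.461, 1.749, -0.24]
contact_force: [0.2, 5.9, -0.3]
opening: 0.0131
grip_force: 29.6
```

```bash
python3 -c "
from g import *
claw()"
```

```text
t 10.3 tcp cr [87.9 -1.6 77.3] F cr [ 5.61  1.72 -0.25] open 0.0131 grip 29.640734419226646
tool axes in cradle
 [[ 0.981  0.    -0.193]
 [ 0.    -1.    -0.   ]
 [-0.193  0.    -0.981]]
el -0.194 grip [90.8 -1.6 92. ] lip [110.   -1.6  59.7] pin [-11.1  -1.6  91.7]
```

Emit:
{"name": "jog_arm", "arguments": {
  "plan": [
    [-0.048, 0, 0.013, 0, 0.004, 0, -1],
    [0, 0, 0, 0, 0, 0, -1]
  ]
}}

```text
t: 10.5
tool_pos: [0.5613, 0.0473, 0.0772]
tool_rot: [2.463, 1.751, -0.236]
contact_force: [-0.6, 5.3, -0.8]
opening: 0.0135
grip_force: 29.6
```

```bash
python3 -c "
from g import *
claw()"
```

```text
t 10.5 tcp cr [87.  -1.6 77.2] F cr [ 4.81  2.31 -0.82] open 0.0135 grip 29.61814284324646
tool axes in cradle
 [[ 0.982  0.    -0.19 ]
 [ 0.    -1.    -0.   ]
 [-0.19   0.    -0.982]]
el -0.191 grip [89.9 -1.6 91.9] lip [109.1  -1.6  59.6] pin [-12.1  -1.6  91.2]
```

Emit:
{"name": "jog_arm", "arguments": {
  "plan": [
    [-0.048, 0, 0.025, 0, 0.002, 0, -1],
    [0, 0, 0, 0, 0, 0, -1]
  ]
}}

```text
t: 10.7
tool_pos: [0.561, 0.0464, 0.0768]
tool_rot: [2.464, 1.752, -0.234]
contact_force: [-0.8, 6.1, -0.8]
opening: 0.0136
grip_force: 29.6
```

```bash
python3 -c "
from g import *
claw()"
```

```text
t 10.7 tcp cr [86.1 -1.6 76.8] F cr [ 5.47  2.74 -0.79] open 0.0136 grip 29.611832220107317
tool axes in cradle
 [[ 0.982  0.    -0.188]
 [ 0.    -1.    -0.   ]
 [-0.188  0.    -0.982]]
el -0.189 grip [88.9 -1.6 91.5] lip [108.2  -1.6  59.3] pin [-13.1  -1.6  90.7]
```

Emit:
{"name": "jog_arm", "arguments": {
  "plan": [
    [-0.048, 0, 0.02, 0, 0.003, 0, -1],
    [0, 0, 0, 0, 0, 0, -1]
  ]
}}

```text
t: 10.9
tool_pos: [0.5606, 0.0455, 0.0765]
tool_rot: [2.465, 1.753, -0.231]
contact_force: [-0.8, 6.0, -1.4]
opening: 0.0136
grip_force: 29.6
```

```bash
python3 -c "
from g import *
claw()"
```

```text
t 10.9 tcp cr [85.2 -1.5 76.5] F cr [ 5.38  2.73 -1.4 ] open 0.0136 grip 29.571717884391546
tool axes in cradle
 [[ 0.983  0.    -0.186]
 [ 0.    -1.    -0.   ]
 [-0.186  0.    -0.983]]
el -0.187 grip [88.  -1.5 91.3] lip [107.3  -1.5  59.1] pin [-14.   -1.5  90.2]
```

Emit:
{"name": "jog_arm", "arguments": {
  "plan": [
    [-0.036, 0, 0.013, 0, 0.003, 0, -1],
    [0, 0, 0, 0, 0, 0, -1]
  ]
}}

```text
t: 11.1
tool_pos: [0.5605, 0.045, 0.0765]
tool_rot: [2.467, 1.754, -0.227]
contact_force: [-1.0, 7.5, -1.1]
opening: 0.0132
grip_force: 29.6
```

Emit:
{"name": "jog_arm", "arguments": {
  "plan": [
    [-0.036, 0, 0.013, 0, 0.003, 0, -1],
    [0, 0, 0, 0, 0, 0, -1]
  ]
}}

```text
t: 11.3
tool_pos: [0.5604, 0.0449, 0.0764]
tool_rot: [2.469, 1.755, -0.223]
contact_force: [0.0, 8.9, -0.6]
opening: 0.0134
grip_force: 29.6
```

```bash
python3 -c "
from g import *
claw()"
```

```text
t 11.3 tcp cr [84.5 -1.5 76.4] F cr [ 8.4   2.89 -0.56] open 0.0134 grip 29.64769084006548
tool axes in cradle
 [[ 0.984  0.    -0.179]
 [ 0.    -1.    -0.   ]
 [-0.179  0.    -0.984]]
el -0.18 grip [87.2 -1.5 91.2] lip [106.8  -1.5  59.2] pin [-14.8  -1.5  89.4]
```

Emit:
{"name": "jog_arm", "arguments": {
  "plan": [
    [-0.02, 0, 0.015, 0, 0, 0, -1],
    [0, 0, 0, 0, 0, 0, -1],
    [0, 0, 0, 0, 0, 0, -1]
  ]
}}

```text
t: 11.6
tool_pos: [0.5604, 0.0447, 0.0764]
tool_rot: [2.469, 1.755, -0.222]
contact_force: [-0.1, 9.4, -1.6]
opening: 0.0131
grip_force: 29.7
```

```bash
python3 -c "
from g import *
claw()
for n,b in (('side',(275,175,375,275)),):
    I,_=snap(n,n+'4');I=I[b[1]:b[3],b[0]:b[2],::-1]
    cv2.imwrite(f'pics/m4.png',cv2.resize(I,None,fx=6,fy=6,interpolation=cv2.INTER_CUBIC))"
```

```text
t 11.6 tcp cr [84.3 -1.6 76.4] F cr [ 8.82  3.2  -1.61] open 0.0131 grip 29.74946128204465
tool axes in cradle
 [[ 0.984  0.    -0.179]
 [ 0.    -1.    -0.001]
 [-0.179  0.001 -0.984]]
el -0.18 grip [87.  -1.6 91.2] lip [106.6  -1.6  59.2] pin [-15.   -1.6  89.4]
```

View pics/m4.png

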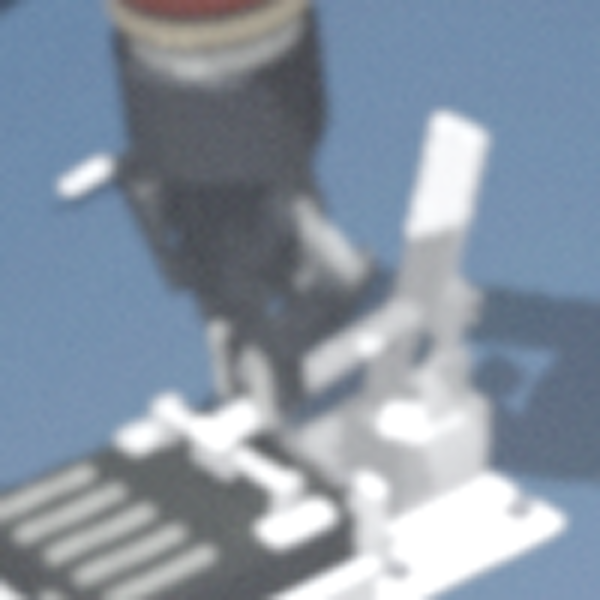

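The picture shows the hook lip at (215,440) over the far side of the keeper bar. The lever stands up at about 75° and the fingers are still on the grip.

Emit:
{"name": "jog_arm", "arguments": {
  "plan": [
    [-0.015, 0, 0.01, 0, 0, 0, -1],
    [0, 0, 0, 0, 0, 0, -1],
    [0, 0, 0, 0, 0, 0, -1]
  ]
}}

```text
t: 11.95
tool_pos: [0.5604, 0.0445, 0.0764]
tool_rot: [2.469, 1.755, -0.222]
contact_force: [0.3, 11.0, 0.2]
opening: 0.0137
grip_force: 29.8
```

Emit:
{"name": "jog_arm", "arguments": {
  "plan": [
    [0, 0, 0, 0, 0, 0, -0.65],
    [0, 0, 0, 0, 0, 0, -0.5],
    [0, 0, 0, 0, 0, 0, -0.3],
    [0, 0, 0, 0, 0, 0, -0.3],
    [0, 0, 0, 0, 0, 0, -0.2]
  ]
}}

```text
t: 12.45
tool_pos: [0.5598, 0.0422, 0.0761]
tool_rot: [2.466, 1.753, -0.228]
contact_force: [0.7, 0.5, -0.2]
opening: 0.0341
grip_force: 0.0
```

```bash
python3 -c "
from g import *
claw()"
```

```text
t 12.45 tcp cr [81.8 -1.9 76.1] F cr [ 0.68 -0.5  -0.19] open 0.0341 grip 0.0
tool axes in cradle
 [[ 0.983  0.    -0.184]
 [ 0.    -1.    -0.   ]
 [-0.184  0.    -0.983]]
el -0.185 grip [84.5 -1.9 90.8] lip [103.9  -1.9  58.7] pin [-17.5  -1.9  89.5]
```

Emit:
{"name": "jog_arm", "arguments": {
  "plan": [
    [0, 0, -0.5, 0, 0, 0, -0.2],
    [0, 0, -1, 0, 0, 0, -0.2],
    [0, 0, -1, 0, 0, 0, -0.2],
    [0, 0, -1, 0, 0, 0, -1],
    [0, 0, -1, 0, 0.12, 0, -1],
    [0, 0, 0, 0, 0.115, 0, -1],
    [0, 0, 0, 0, 0, 0, -1]
  ]
}}

```text
t: 13.15
tool_pos: [0.5656, 0.0569, 0.1665]
tool_rot: [2.56, 1.817, 0.004]
contact_force: [-0.8, -0.3, -0.9]
opening: -0.0001
grip_force: 0.0
```

```bash
python3 -c "
from g import *
to([25,0,150],0,1)"
```

```text
t 13.15 tcp cr [ 97.5  -2.5 166.5] F cr [-0.57  0.63 -0.92] open -0.0001 grip 0.0
tool axes in cradle
 [[ 1.    -0.002  0.001]
 [-0.002 -1.    -0.003]
 [ 0.001  0.003 -1.   ]]
shift [-3.63 -0.12  0.82] turn [ 0.004 -0.001 -0.002]
shift after turn [-3.63 -0.13  0.83]
```

Emit:
{"name": "jog_arm", "arguments": {
  "plan": [
    [-1, -0.12, 0.2, 0, 0, 0, -1],
    [-1, 0, 0.2, 0, 0, 0, -1],
    [-1, 0, 0.2, 0, 0, 0, -1],
    [-0.6, 0, 0.2, 0, 0, 0, -1],
    [-0.33, 0, -0.03, 0, 0, 0, -1],
    [-0.33, 0, -0.03, 0, 0, 0, -1],
    [-0.33, 0, -0.03, 0, 0, 0, -1],
    [0, 0, 0, 0, 0, 0, -1]
  ]
}}

```text
t: 13.95
tool_pos: [0.5329, -0.0281, 0.1507]
tool_rot: [2.56, 1.82, 0.0]
contact_force: [0.2, -0.8, 0.4]
opening: -0.0003
grip_force: 0.0
```

Emit:
{"name": "jog_arm", "arguments": {
  "plan": [
    [-0.28, 0, 0.04, 0, 0, 0, -1],
    [-0.28, 0, 0.05, 0, 0, 0, -1],
    [-0.28, 0, 0.05, 0, 0, 0, -1],
    [0, 0, 0, 0, 0, 0, -1]
  ]
}}

```text
t: 14.35
tool_pos: [0.5272, -0.0441, 0.1475]
tool_rot: [2.56, 1.82, 0.0]
contact_force: [0.1, 0.7, 0.4]
opening: -0.0002
grip_force: 0.4
```

```bash
python3 -c "
from g import *
st()"
```

```text
t 14.35 tcp cr [-10.5   0.6 147.5] F cr [0.65 0.15 0.42] open -0.0002 grip 0.39983720518648624
tool axes in cradle
 [[ 1.  0. -0.]
 [ 0. -1. -0.]
 [-0.  0. -1.]]
```

Emit:
{"name": "jog_arm", "arguments": {
  "plan": [
    [-0.27, 0, 0.1, 0, 0, 0, -1],
    [-0.27, 0, 0.1, 0, 0, 0, -1],
    [-0.26, 0, 0.11, 0, 0, 0, -1],
    [0, 0, 0, 0, 0, 0, -1]
  ]
}}

```text
t: 14.75
tool_pos: [0.5216, -0.0595, 0.1409]
tool_rot: [2.561, 1.819, -0.001]
contact_force: [0.7, 0.1, 1.0]
opening: 0.0002
grip_force: 0.1
```

```bash
python3 -c "
from g import *
st()
for n,b in (('side',(275,175,375,275)),):
    I,_=snap(n,n+'5');I=I[b[1]:b[3],b[0]:b[2],::-1]
    cv2.imwrite(f'pics/m5.png',cv2.resize(I,None,fx=6,fy=6,interpolation=cv2.INTER_CUBIC))"
```

```text
t 14.75 tcp cr [-26.9   0.7 140.9] F cr [ 0.36 -0.63  1.04] open 0.0002 grip 0.09099827846512198
tool axes in cradle
 [[ 1.    -0.    -0.001]
 [-0.    -1.     0.   ]
 [-0.001 -0.    -1.   ]]
```

View pics/m5.png

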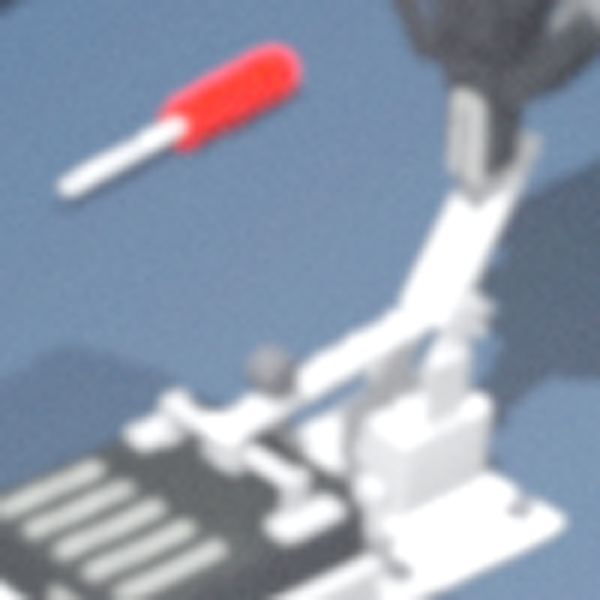

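The picture shows the finger on the outer face near the handle's end at (490,180). The claw is still hooked over the bar at (230,445), so I'll keep going down.

Emit:
{"name": "jog_arm", "arguments": {
  "plan": [
    [-0.24, 0, 0.15, 0, 0, 0, -1],
    [-0.24, 0, 0.15, 0, 0, 0, -1],
    [-0.24, 0, 0.16, 0, 0, 0, -1],
    [0, 0, 0, 0, 0, 0, -1]
  ]
}}

```text
t: 15.2
tool_pos: [0.5166, -0.0729, 0.1311]
tool_rot: [-2.561, -1.82, 0.002]
contact_force: [0.4, -0.7, 0.3]
opening: 0.0002
grip_force: 0.0
```

Emit:
{"name": "jog_arm", "arguments": {
  "plan": [
    [-0.21, 0, 0.2, 0, 0, 0, -1],
    [-0.21, 0, 0.2, 0, 0, 0, -1],
    [-0.2, 0, 0.2, 0, 0, 0, -1],
    [0, 0, 0, 0, 0, 0, -1]
  ]
}}

```text
t: 15.6
tool_pos: [0.5125, -0.0845, 0.119]
tool_rot: [-2.56, -1.819, 0.002]
contact_force: [0.1, 0.1, 0.2]
opening: -0.0001
grip_force: 0.0
```

```bash
python3 -c "
from g import *
st()
for n,b in (('side',(275,175,375,275)),):
    I,_=snap(n,n+'6');I=I[b[1]:b[3],b[0]:b[2],::-1]
    cv2.imwrite(f'pics/m6.png',cv2.resize(I,None,fx=6,fy=6,interpolation=cv2.INTER_CUBIC))"
```

```text
t 15.6 tcp cr [-53.4   1.1 119. ] F cr [ 0.13 -0.1   0.16] open -0.0001 grip 0.0
tool axes in cradle
 [[ 1.    -0.    -0.   ]
 [-0.    -1.     0.001]
 [-0.    -0.001 -1.   ]]
```

View pics/m6.png

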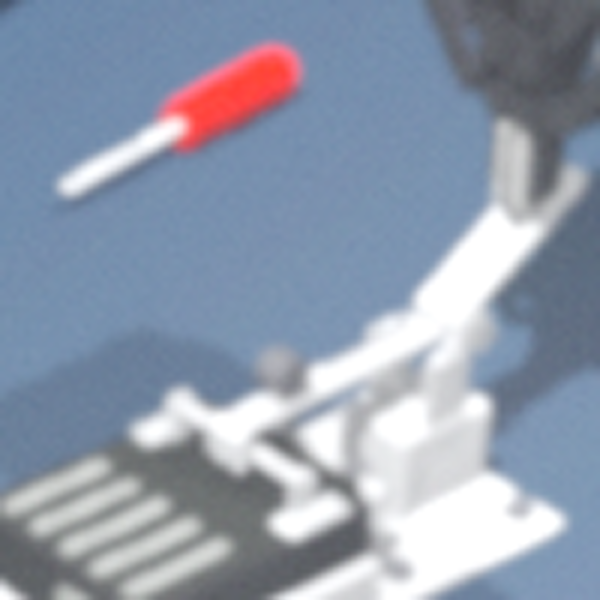

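The picture shows the lever at roughly 0.7 rad with the claw still hooked at (235,445). The module stripes have moved slightly towards the latch since the last picture, so it is under tension. Continuing.

Emit:
{"name": "jog_arm", "arguments": {
  "plan": [
    [-0.17, 0, 0.23, 0, 0, 0, -1],
    [-0.16, 0, 0.23, 0, 0, 0, -1],
    [-0.16, 0, 0.24, 0, 0, 0, -1]
  ]
}}

```text
t: 15.95
tool_pos: [0.51, -0.0935, 0.1057]
tool_rot: [2.56, 1.821, 0.001]
contact_force: [0.3, 0.4, 1.0]
opening: -0.0001
grip_force: 0.4
```

Emit:
{"name": "jog_arm", "arguments": {
  "plan": [
    [-0.12, 0, 0.26, 0, 0, 0, -1],
    [-0.11, 0, 0.26, 0, 0, 0, -1],
    [-0.11, 0, 0.27, 0, 0, 0, -1]
  ]
}}

```text
t: 16.25
tool_pos: [0.5076, -0.0999, 0.0897]
tool_rot: [-2.56, -1.82, -0.0]
contact_force: [0.3, 0.6, 0.6]
opening: -0.0
grip_force: 0.3
```

Emit:
{"name": "jog_arm", "arguments": {
  "plan": [
    [-0.06, 0, 0.28, 0, 0, 0, -1],
    [-0.06, 0, 0.28, 0, 0, 0, -1],
    [-0.06, 0, 0.28, 0, 0, 0, -1],
    [0, 0, 0, 0, 0, 0, -1]
  ]
}}

```text
t: 16.65
tool_pos: [0.507, -0.1027, 0.0758]
tool_rot: [-2.559, -1.819, -0.001]
contact_force: [-7.0, 4.4, 16.6]
opening: -0.0001
grip_force: 8.1
```

```bash
python3 -c "
from g import *
st()"
```

```text
t 16.65 tcp cr [-72.4   0.4  75.8] F cr [ 1.87  8.11 16.58] open -0.0001 grip 8.066663159115706
tool axes in cradle
 [[ 1.     0.001  0.001]
 [ 0.001 -1.     0.001]
 [ 0.001 -0.001 -1.   ]]
```

Emit:
{"name": "jog_arm", "arguments": {
  "plan": [
    [0, 0, -0.5, 0, 0, 0, -1],
    [0, 0, -1, 0, 0, 0, -1],
    [0, 0, -1, 0, 0, 0, -1],
    [0, 0, -1, 0, 0, 0, -1],
    [-1, 0, -1, 0, 0, 0, -1],
    [-1, 0, -1, 0, 0, 0, -1],
    [-1, 0, 0, 0, 0, 0, -1],
    [-1, 0, 0, 0, 0, 0, -1]
  ]
}}

```text
t: 17.45
tool_pos: [0.4804, -0.1796, 0.1843]
tool_rot: [2.558, 1.82, 0.001]
contact_force: [0.7, 1.3, 0.1]
opening: 0.0
grip_force: 0.0
```

```bash
python3 -c "
from g import *
st()
ims={}
for n,b,s in (('top',(235,195,385,305),2.6),('side',(275,205,375,275),4)):
    I,_=snap(n,n+'7');I=I[b[1]:b[3],b[0]:b[2],::-1]
    ims[n]=cv2.resize(I,None,fx=s,fy=s,interpolation=cv2.INTER_CUBIC)
a,b=ims['top'],ims['side'];o=np.zeros((300,a.shape[1]+b.shape[1],3),np.uint8);o[:a.shape[0],:a.shape[1]]=a;o[:b.shape[0],a.shape[1]:]=b;cv2.imwrite('pics/m7.png',o);print(a.shape,b.shape)
# stripe shift between start and now (bright stripes on dark module), cradle x
for k in ('0','7'):
    im=cv2.imread(f'pics/top{k}.png');g=im.min(2)
    m=np.zeros(g.shape,np.uint8);m[205:275,255:302]=((g[205:275,255:302]>75)&(g[205:275,255:302]<215))
    P=cloud('top',np.load(f'pics/top{k}.npy'))
    dark=(im.max(2)<70)&(P[...,2]>.035)&(P[...,2]<.06); dark[:,:250]=0;dark[:200]=0;dark[275:]=0;dark[:,325:]=0
    v,u=np.where(dark); q=np.array([w2c(ray('top',x,y,.049)) for y,x in zip(v,u)]); q=q[abs(q[:,1])<46]
    print(k,len(q),'x pct',np.percentile(q[:,0],[0.5,2,50]),'far',np.percentile(q[:,0],[96,98,99.5]))
"
```

```text
t 17.45 tcp cr [-153.8    0.2  184.3] F cr [ 1.47 -0.25  0.13] open 0.0 grip 0.0
tool axes in cradle
 [[ 1.     0.001 -0.   ]
 [ 0.001 -1.    -0.002]
 [-0.     0.002 -1.   ]]
(286, 390, 3) (280, 400, 3)
0 877 x pct [ 73.61754565  75.13532768 123.65348773] far [177.31336701 186.59551562 193.63318894]
7 826 x pct [ 68.90565063  70.84398672 120.47653422] far [174.57519497 181.90315909 188.19509797]
```

View pics/m7.png

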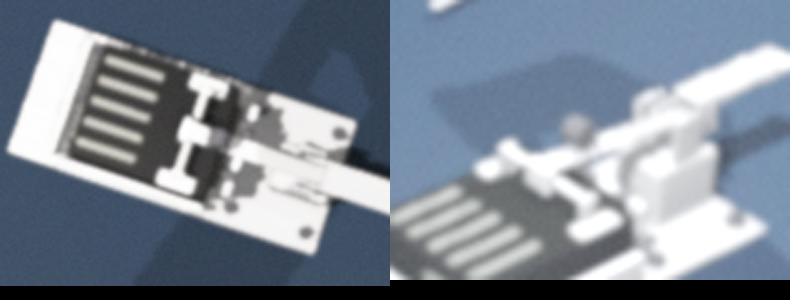

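The picture shows the lever lying flat and shut, and the claw's lip over the far side of the bar (about (193,130) in the top half). The module has moved about 5 mm into its buffer. The robot is clear of everything, so I'll hand in.

```bash
python3 -c "
from station import ctrl
print(ctrl.finish_job())"
```

```text
the job is handed in; nothing more can be done
None
```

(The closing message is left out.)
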